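# Load a label reel on its spindle and prime the dispenser

### The job

Load the label dispenser: set the label reel down (do not drop it) in the white cradle between the two metal cheeks, then slide the red-handled spindle from either side through one cheek, the reel and the other cheek until its handle is fully home against the cheek. Then prime it with the orange key: press to the halfway stop, pause there for about a second, press on fully down, and let go so that it springs back up. Leave the pen cup, the stapler and the tape roll where they are.

Things in the scene. Friction and masses are not known exactly. Their poses are not given: they have to be found in the camera images.
- dispenser: Grey desktop label dispenser, fixed, base plate 180 x 100 x 14 mm (x -130 to 50). Origin on the desk under the middle of the spindle axis; y along that axis, -x towards the orange key, z up. Two aluminium cheeks 48 mm along x, 10 mm thick, at y = 30 to 40 and -30 to -40 mm, tops at z = 66 mm; each has an 18 mm hole along y at x = 0, z = 48 mm.
- roll_axis (a point): Point on the common axis of the two cheek holes, midway between the cheeks, 48 mm over the desk; axes as the dispenser's.
- cradle_floor (a point): Middle of the white cradle's flat floor, 18 mm over the desk, in the 60 mm gap between the cheeks. 45 degree slopes front and back (tops 30 mm over the desk, at about x = +-24 mm) centre an eight-sided reel on the cheek holes. Further forward a thin steel bar lies across the base at x = -61 mm, its top 22 mm over the desk.
- reel: Roll of white labels with blue eight-sided end flanges, 60 mm across flats, 46 mm wide, bore 22 mm right through, 0.1 to 0.2 kg, standing on a flat. Origin in the middle of the underside; y along the bore, z up. Its upright side flats face +x and -x, 60 mm apart, 18 to 42 mm above the underside, and can be gripped.
- reel_center (a point): Middle of the reel's bore, 30 mm above its underside; it coincides with roll_axis when the reel sits centred in the cradle.
- spindle: Steel rod 12 mm thick, 105 mm long (last 12 mm taper to 6 mm), in the end of a red block handle 50 x 22 x 30 mm; about 0.1 kg. Origin in the middle of the handle's underside, on the desk; x towards the rod's tip, z up. Handle x -25 to 25, y -11 to 11 (grip faces), z 0 to 30 mm; rod axis at z = 15, x = 25 to 130 mm. At the start the tip points roughly to +y.
- spindle_mid (a point): Point on the rod axis 40 mm from the handle's face; it coincides with roll_axis when the handle is fully home against a cheek (25 mm of rod then stick out of the far cheek).
- spindle_tip (a point): Tip of the rod, 105 mm from the handle's face.
- key_top (a point): Middle of the top of the orange key, 36 x 52 mm, at x = -100, y = 0, z = 62 mm in the dispenser's frame when up. It goes straight down in two stages of 8 mm: the first takes 2.5 rising to 4 N; then comes a distinct stop, and going on takes 9 rising to 13 N fully down (16 mm in all). Springs back when let go.
- feed_key (a joint): First stage of the orange key, m: 0 up, 0.008 at the halfway stop.
- key_collar (a joint): Second stage (key and its grey collar together), m: 0 until pushed past the halfway stop, 0.008 fully down.
- pen_cup: Black pen cup with pens, 80 x 80 x 175 mm, origin in the middle of its underside; leave alone.
- stapler: Red and black stapler, 150 x 38 x 46 mm, origin in the middle of its underside; leave alone.
- tape_roll: Roll of tan packing tape lying flat, 92 x 90 x 48 mm, origin in the middle of its underside; leave alone.
Mind the look-alikes: they are no part of the job. Of the things that look like the spindle, the largest one is meant. Of the things that look like the reel, take the one that is nearest to the robot's base at the start.

How it is judged:
By the outcome, as a careful person would: the job done as asked, in the order asked, and still so for the second after the job is handed in, with the robot touching nothing.
It also fails if it takes over 72 s, if anything falls off the work surface, if the arm or the gripper's body presses on something with over 40 N, if the wrist force passes 120 N, or if a joint passes its speed limit or range.

### The arm

A 6-joint arm with a two-finger parallel gripper is mounted at the origin on a cart in front of the work surface, level with it; the furniture and walls round the work are solid. World frame = base frame: x ahead of the robot, y to its left, z up, the work surface at z = 0. Lengths are in m, angles in rad, forces in N, time in s.
With the tool pointing down it reaches from about 0.35 to 0.775 m from the base axis. Payload 7.3 kg.
Tool frame: the origin (TCP) lies midway between the tips of the shut fingers; the grasp point (between the pads) lies grasp_offset behind it (grasp_offset is the distance from the TCP to the grasp point, in m); z points along the fingers, y is the line along which they close (so a half turn about z gives the same grasp; the last joint's range is limited). The gripper opens to 92 mm and grips with 3 to 60 N. Pads are 19 mm wide; open, the fingers measure 130 mm over their backs; the gripper's body (75 mm by 190 mm) begins 47 mm behind the grasp point.
Start: joints at [-1.267, 0.342, 1.524, -0, 1.275, -0.146], TCP at [0.228, -0.473, 0.19] pointing down, gripper open.
Joint ranges: [-2.53, 2.53], [-0.77, 2.02], [0.04, 2.7], [-1, 4.14], [0.28, 2.66], [-3.11, 3.11]. Speed limits (rad/s): [2.57, 2.57, 3.14, 3.14, 3.14, 3.14].

### API

Orientations are given as [roll, pitch, yaw] about the fixed x, y, z axes, in that order (R = Rz(yaw) Ry(pitch) Rx(roll)).
In Python, from cell import * gives the robot as it stands.
- The arm moves only by the tool step_arm, never from a script. Its argument "plan" is a list of rows, each a list of 5 numbers: the closure, from -1 (fully open) to 1 (shut), then the shift along the tool's x, y, z in m, then the turn about the tool's z in rad. In form: [[hand, x, y, z, twist], ...]. A call has 1 to 20 rows; each row is the pose to reach, as a shift and turn from the pose commanded when the call began, along the tool's axes at that moment; what a row does not reach only later rows make up. A row lasts 1/8 s, in which the tool goes at most 62.5 mm and 10.7 degrees, less where a joint would pass 70% of its speed; a pose out of reach is approached as far as the arm can. A call with a gripper value outside its range is refused whole. The fingers move at their own pace and stop on an object; "grip_force" is the grip in N (left out, the last holds). Time passes only in rows, so rows that repeat a pose let the fingers close. It gives the time, the measured TCP pose, the force, the opening and the grip force at its end, in the units of the state.
- observe(): the state, without advancing time (a new reading comes with each control period).
- read_camera(name): name is "scene" or "top" or "wrist"; returns a dict with "img" (384x512x3 uint8, red, green, blue), "range_z" (384x512 float32, m along the optical axis (not along the pixel's ray), 0 where there is no reading), "fx", "fy", "cx", "cy" (pixels), "R" (3x3) and "t" (3): a world point X has camera coordinates R X + t; the wrist camera has in their place "T_tool_cam" (4x4, takes a point from camera to tool coordinates, whose origin is the TCP and whose axes are the flange's). Camera axes: x right, y down, z forward; pixel columns grow to the right and rows downward; lengths in m; the calibration is good to about 2 mm. A picture is of the moment at which its call begins: read the wrist's pose just before it.
- hand_in(): hands the job in; it is judged then, once.
The state is a dict: "time": time; "qpos": joint angles; "qvel": joint speeds; "joint_efforts": joint torques, N m; "tool_pos": TCP position; "tool_rot": TCP orientation; "contact_force": force on the tool from outside, world axes, zero at the start; "torque": the same for the moment, N m; "opening": finger opening in m; "grip_force": force on a finger pad.
Only numpy, scipy, OpenCV 4.12 (cv2) and the standard library are available. Lean on these libraries where they do the work, as an engineer would, in place of code of your own. Each camera call takes 0.05 s, during which the arm holds its last target. There are 200 camera calls.

## Working session

There is one attempt and no reset: what is moved stays moved. The work goes in short steps, Python scripts to look and compute and a tool call to move; the robot and the scene stay as the last step left them, time stands still between calls to the robot, and variables do not carry over. Pictures are saved under pics/ and viewed, at most 10 in all, crops included, and the job is handed in when it is done.

Besides the shell and the picture viewer there is one more tool, called as name(argument=value, ...) on one line, values as JSON. step_arm: Moves the arm, as the interface text tells. Its arguments: {"type":"object","properties":{"plan":{"type":"array","items":{"type":"array","items":{"type":"number"}}},"grip_force":{"type":"number"}},"required":["plan"]}

```bash
mkdir -p pics; ls
python3 - <<'E'
from cell import *
import cv2,numpy as np
s=observe();print(s)
for n in ("scene","top"):
    c=read_camera(n);cv2.imwrite(f"pics/{n}0.png",cv2.resize(c["img"][:,:,::-1],(800,600)));np.savez(f"pics/{n}0.npz",**c)
    print(n,c["fx"],c["fy"],c["cx"],c["cy"],c["R"],c["t"])
E
```

```text
pics
{'time': 0.0, 'qpos': array([-1.26698236e+00,  3.42717740e-01,  1.52499357e+00, -1.90139209e-05,
        1.27539171e+00, -1.46022030e-01]), 'qvel': array([ 5.67573828e-04,  1.02502785e-05,  1.21299760e-03, -1.46165326e-03,
       -1.52210057e-03,  8.79008987e-04]), 'joint_efforts': array([-2.78480002e-03, -4.31240165e+01, -2.44228703e+01,  7.15701445e-02,
        5.59077621e-02, -1.13612714e-04]), 'tool_pos': array([ 0.22814681, -0.47233559,  0.18895577]), 'tool_rot': array([-3.14009572e+00, -2.01775357e-04,  4.49841395e-01]), 'contact_force': array([ 0.01620934, -0.16055705, -0.03808211]), 'torque': array([-0.01213785,  0.01641472, -0.00259424]), 'grip_force': 0.0, 'opening': 0.09184415887203254}
scene 401.3699845536325 401.3699845536325 255.69508168054898 197.62311952107075 [[-0.75588663 -0.65442767 -0.01896921]
 [-0.28608136  0.35621779 -0.88953153]
 [ 0.58889121 -0.66695826 -0.45647982]] [0.38812169 0.22467111 1.05824812]
top 369.5268833170099 369.5268833170099 261.35831398098253 192.43668727661012 [[ 0.02382548 -0.9995749  -0.01680349]
 [-0.98152816 -0.02019713 -0.19024867]
 [ 0.18982841  0.02102587 -0.98159212]] [9.74326298e-04 5.44501938e-01 1.08125932e+00]
```

View pics/scene0.png

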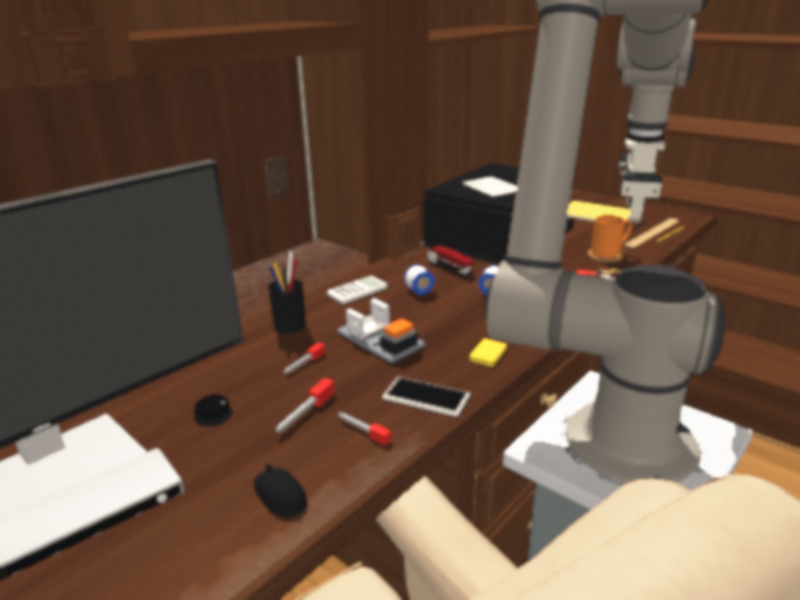

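View pics/top0.png

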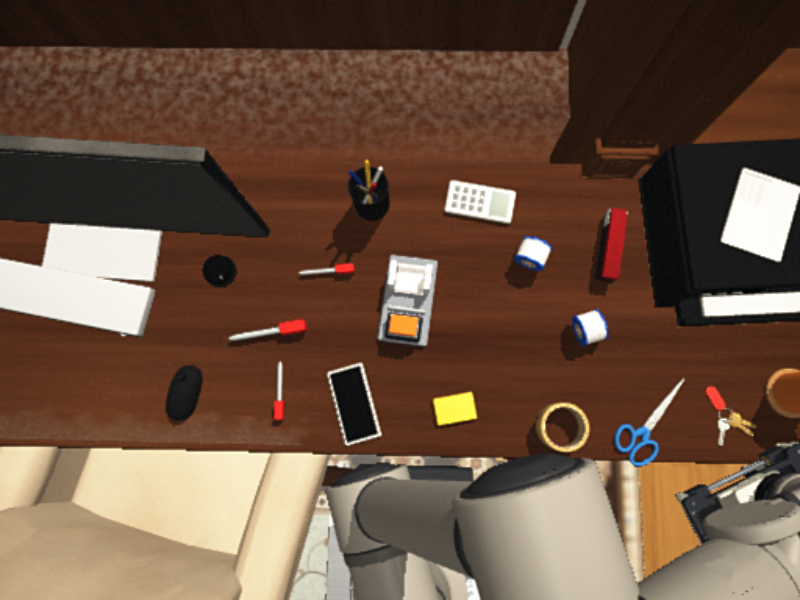

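The scene view shows the large spindle at about (310,405) with two smaller copies. In the top view the dispenser is at (410,300) with its orange key at (404,326), the reels at (590,328) and (533,253), and the big spindle from (305,327) to (230,338). The stapler is at (613,245), the tape at (563,427) and the pen cup at (370,190).

```bash
cat > h.py <<'E'
import numpy as np,cv2
from scipy.spatial.transform import Rotation as Ro
def cam(c,s=None):
    """returns K params, Rcw (cam->world), origin"""
    if "R" in c: return np.array(c["R"]).T, -np.array(c["R"]).T@np.array(c["t"])
    Rt=Ro.from_euler("xyz",s["tool_rot"]).as_matrix();T=np.array(c["T_tool_cam"])
    return Rt@T[:3,:3], Rt@T[:3,3]+s["tool_pos"]
def ray(c,uv,s=None):
    R,o=cam(c,s);uv=np.atleast_2d(uv).astype(float)
    d=np.c_[(uv[:,0]-c["cx"])/c["fx"],(uv[:,1]-c["cy"])/c["fy"],np.ones(len(uv))]
    return o,d@R.T
def onz(c,uv,z,s=None):
    o,d=ray(c,uv,s);return o+d*((z-o[2])/d[:,2])[:,None]
def depth(c,uv,s=None):
    o,d=ray(c,uv,s);uv=np.atleast_2d(uv).round().astype(int)
    return o+d*c["range_z"][uv[:,1],uv[:,0]][:,None]
def hsv(c):return cv2.cvtColor(np.ascontiguousarray(c["img"]),cv2.COLOR_RGB2HSV)
def blobs(m,a=8):
    n,l,st,ce=cv2.connectedComponentsWithStats(m.astype(np.uint8))
    return [(np.argwhere(l==i)[:,::-1],ce[i],st[i]) for i in range(1,n) if st[i][4]>=a]
RED=lambda H:((H[...,0]<5)|(H[...,0]>174))&(H[...,1]>170)&(H[...,2]>90)
BLUE=lambda H:(abs(H[...,0].astype(int)-112)<14)&(H[...,1]>110)&(H[...,2]>50)
ORANGE=lambda H:(abs(H[...,0].astype(int)-13)<6)&(H[...,1]>170)&(H[...,2]>150)
E
python3 - <<'E'
from h import *
for n in ("top","scene"):
    c=np.load(f"pics/{n}0.npz");H=hsv(c)
    for nm,f in(("red",RED),("blue",BLUE),("org",ORANGE)):
        for p,ce,st in blobs(f(H)):
            P=depth(c,p);P=P[P[:,2]>-0.05]
            if len(P)>4: print(n,nm,st[4],ce.round(),"med",np.median(P,0).round(3),"zmax",np.percentile(P[:,2],90).round(3))
c=np.load("pics/top0.npz");k=512/800
for nm,uv in dict(tip=(230,338),disp_bl=(378,343),disp_br=(427,347),disp_tr=(437,258),disp_tl=(387,254),reelA=(590,328),reelB=(533,253)).items():
    print(nm,depth(c,np.array(uv)*k).round(3))
E
```

```text
top red 469 [393. 155.] med [ 0.671 -0.397  0.044] zmax 0.047
top red 77 [221. 171.] med [0.617 0.145 0.021] zmax 0.024
top red 142 [187. 209.] med [0.492 0.244 0.028] zmax 0.032
top red 117 [457. 254.] med [ 0.373 -0.593  0.003] zmax 0.006
top red 86 [178. 262.] med [0.329 0.264 0.02 ] zmax 0.023
top blue 31 [227. 113.] med [0.766 0.119 0.135] zmax 0.156
top blue 9 [239. 126.] med [0.759 0.089 0.047] zmax 0.059
top blue 14 [340. 152.] med [ 0.679 -0.228  0.051] zmax 0.06
top blue 12 [350. 156.] med [ 0.669 -0.265  0.05 ] zmax 0.059
top blue 81 [338. 168.] med [ 0.632 -0.224  0.041] zmax 0.059
top blue 25 [386. 206.] med [ 0.515 -0.367  0.056] zmax 0.06
top blue 81 [371. 211.] med [ 0.495 -0.323  0.041] zmax 0.058
top blue 331 [407. 283.] med [ 0.283 -0.432  0.008] zmax 0.011
top org 195 [258. 208.] med [0.494 0.022 0.061] zmax 0.064
top org 14 [506. 238.] med [ 0.422 -0.724  0.033] zmax 0.053
scene red 149 [290. 163.] med [ 0.662 -0.389  0.047] zmax 0.05
scene red 29 [375. 174.] med [ 0.372 -0.592  0.007] zmax 0.009
scene red 91 [202. 224.] med [0.613 0.145 0.016] zmax 0.025
scene red 191 [206. 250.] med [0.487 0.247 0.026] zmax 0.033
scene red 146 [243. 278.] med [0.326 0.271 0.018] zmax 0.025
scene blue 93 [271. 182.] med [ 0.631 -0.227  0.027] zmax 0.053
scene blue 42 [309. 181.] med [ 0.512 -0.317  0.037] zmax 0.054
scene org 464 [390. 151.] med [ 0.37  -0.713  0.071] zmax 0.105
scene org 138 [255. 209.] med [0.492 0.025 0.064] zmax 0.066
tip [[0.467 0.371 0.017]]
disp_bl [[ 0.466  0.074 -0.001]]
disp_br [[ 0.46  -0.026 -0.003]]
disp_tr [[ 0.647 -0.043 -0.004]]
disp_tl [[0.652 0.061 0.002]]
reelA [[ 0.497 -0.337  0.06 ]]
reelB [[ 0.643 -0.23   0.062]]
```

step_arm(plan=[[-1,0.1,0,-0.03,-0.5],[-1,0.2,0,-0.03,-1.0],[-1,0.3,0.005,-0.03,-1.54],[-1,0.3,0.005,-0.03,-1.54],[-1,0.3,0.005,-0.03,-1.54],[-1,0.3,0.005,-0.03,-1.54],[-1,0.3,0.005,-0.03,-1.54],[-1,0.3,0.005,-0.03,-1.54],[-1,0.3,0.005,-0.03,-1.54],[-1,0.3,0.005,-0.03,-1.54]])

```text
time: 1.35
tool_pos: [0.5005, -0.3467, 0.2191]
tool_rot: [-3.141, -0.001, 1.989]
contact_force: [-0.3, 0.9, -0.7]
opening: 0.0917
grip_force: 0.0
```

Run:
```python
import cell
from cell import *
from h import *
s=observe();c=read_camera("wrist");np.savez("pics/w1.npz",**c)
print(s["time"],s["tool_pos"],s["tool_rot"],s["qpos"]);print(c["T_tool_cam"].round(4),c["fx"],c["cx"],c["cy"]);print(globals().get("grasp_offset"),[x for x in dir(cell) if x[0]!='_'])
cv2.imwrite("pics/w1.png",c["img"][:,:,::-1])
H=hsv(c)
for p,ce,st in blobs(BLUE(H),40):
    P=depth(c,p,s);print(st,ce.round(1),np.median(P,0).round(3),P[:,2].max().round(3))
```

```text
1.35 [ 0.50046282 -0.34668069  0.21913601] [-3.14116889e+00 -8.59900385e-04  1.98932795e+00] [-7.31624751e-01  4.81583203e-01  1.22432654e+00 -3.60096361e-05
  1.43664089e+00 -1.15015173e+00]
[[ 3.000e-04 -9.569e-01 -2.904e-01  7.870e-02]
 [ 1.000e+00  2.000e-04  1.000e-04  1.600e-03]
 [-1.000e-04 -2.904e-01  9.569e-01 -1.952e-01]
 [ 0.000e+00  0.000e+00  0.000e+00  1.000e+00]] 304.85084307895056 259.1637536096962 192.84787780373017
0.0188 ['IKError', 'grasp_offset', 'hand_in', 'observe', 'read_camera']
[374 101  51  37 656] [399.6 119.3] [ 0.633 -0.226  0.043] 0.414
[  53  124   64   56 1579] [ 84.7 152.1] [ 0.284 -0.429  0.008] 0.414
[393 129  52  35 218] [423.5 149.8] [ 0.672 -0.248  0.056] 0.414
[239 141  49  12 296] [261.9 147.3] [ 0.494 -0.323  0.052] 0.414
[237 177  48  11 165] [260.7 184. ] [ 0.513 -0.364  0.054] 0.061
```

View pics/w1.png

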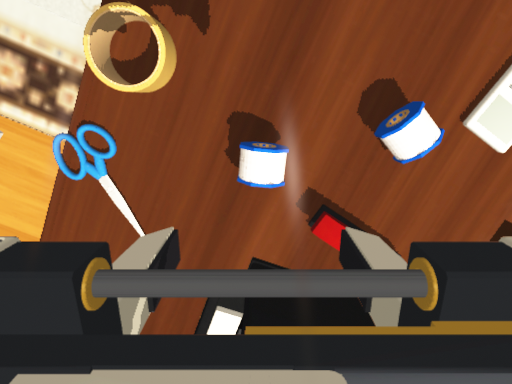

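The wrist view shows the reel at (263,165), nearly aligned with the gripper, its far flange at (262,147) and near flange at (261,184). The stapler is at (330,230), the other reel at (408,130) and the tape at (130,50).

Run:
```python
from h import *
s=dict(tool_pos=np.array([0.50046282,-0.34668069,0.21913601]),tool_rot=np.array([-3.14116889,-8.599e-4,1.98932795]))
c=np.load("pics/w1.npz")
vv,uu=np.mgrid[125:200,220:305];p=np.c_[uu.ravel(),vv.ravel()]
P=depth(c,p,s);k=(P[:,2]>0.02)&(P[:,2]<.07);P=P[k];q=p[k]
r=cv2.minAreaRect(P[:,:2].astype(np.float32));print("all",r,len(P))
T=P[P[:,2]>0.057];print("top",cv2.minAreaRect(T[:,:2].astype(np.float32)),T.mean(0),np.percentile(T[:,2],[5,50,95]))
H=hsv(c)
b=[x for x in blobs(BLUE(H),40) if 230<x[1][0]<290]
# direction of flange lines (lower edges of the near flange, plane z=.06)
for pp,ce,st in b:
    W=depth(c,pp,s);W=W[(W[:,2]>0.0575)&(W[:,2]<.07)]
    if len(W)>8:
        vx=cv2.fitLine(W[:,:2].astype(np.float32),cv2.DIST_L2,0,.01,.01).ravel();print(len(W),vx,np.degrees(np.arctan2(vx[1],vx[0])))
# two-view height check: ray top flange far vs top cam
t=np.load("pics/top0.npz");Ht=hsv(t)
d=[x for x in blobs(BLUE(Ht),20) if 365<x[1][0]<392 and x[1][1]<220]
print([x[1] for x in d])
m=lambda a:(a[:,1]>0)
# white label centroid triangulated
def white(H,x0,x1,y0,y1):
    w=(H[...,1]<60)&(H[...,2]>150);z=np.zeros_like(w);z[y0:y1,x0:x1]=w[y0:y1,x0:x1];return max(blobs(z),key=lambda a:len(a[0]))[1]
u1=white(H,235,292,145,192);u2=white(Ht,362,395,195,225)
o1,d1=ray(c,u1,s);o2,d2=ray(t,u2);A=np.c_[d1[0],-d2[0]];ab=np.linalg.lstsq(A,o2-o1,rcond=None)[0]
print("tri",o1+d1[0]*ab[0],o2+d2[0]*ab[1])
```

```text
all ((0.504438579082489, -0.3418388366699219), (0.05966133996844292, 0.046829525381326675), 18.55950355529785) 1912
top ((0.5050126910209656, -0.34187179803848267), (0.03167752921581268, 0.04611462354660034), 19.164989471435547) [ 0.50441202 -0.34161161  0.05875757] [0.05721848 0.0587124  0.0605525 ]
93 [ 0.94848895  0.31681013  0.49784857 -0.32198498] 18.470125
69 [ 0.94118214  0.3378997   0.5120154  -0.36189377] 19.748964
[array([386.12, 205.64]), array([370.64197531, 211.38271605])]
tri [ 0.50331898 -0.34098354  0.06160075] [ 0.50101855 -0.34225941  0.06162577]
```

step_arm(plan=[[-1,0.003,0.006,0.06,0.086],[-1,0.003,0.006,0.12,0.086],[-1,0.003,0.006,0.17,0.086],[-1,0.003,0.006,0.2,0.086],[-1,0.003,0.006,0.201,0.086],[0.1,0.003,0.006,0.201,0.086],[1,0.003,0.006,0.201,0.086],[1,0.003,0.006,0.201,0.086],[1,0.003,0.006,0.201,0.086],[1,0.003,0.006,0.201,0.086],[1,0.003,0.006,0.201,0.086]], grip_force=20)

```text
time: 2.78
tool_pos: [0.5048, -0.3417, 0.0187]
tool_rot: [-3.141, 0.0, 1.904]
contact_force: [-2.3, -0.6, 4.5]
opening: 0.0365
grip_force: 2.5
```

step_arm(plan=[[1,0,0,0,0],[1,0,0,0,0]])

```text
time: 3.02
tool_pos: [0.5048, -0.3421, 0.0197]
tool_rot: [-3.142, 0.001, 1.904]
contact_force: [-2.3, -0.5, 7.5]
opening: 0.0305
grip_force: 16.7
```

Run:
```python
from cell import *
from h import *
s=observe();print(s["opening"],s["grip_force"],s["contact_force"])
c=read_camera("wrist")
cv2.imwrite("pics/w2.png",c["img"][:,:,::-1])
```

```text
0.03050256540455555 16.6842520236969 [-2.31586526 -0.52769288  7.48772409]
```

View pics/w2.png

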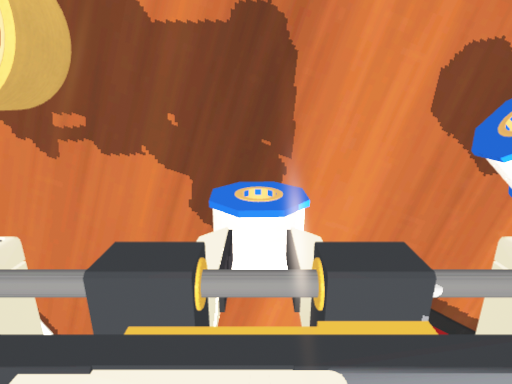

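The reel sits between the fingers, flange at (210–308, 182–215). The fingertips at (230,240) and (288,240) are narrower than the reel, so I check heights before lifting.

Run:
```python
from cell import *
from h import *
s=observe();c=read_camera("wrist");np.savez("pics/w3.npz",**c)
for uv in [(259,184),(259,203),(215,190),(303,190),(212,205),(306,205),(259,222),(259,245),(259,262),(218,225),(300,225),(225,240),(292,240),(205,245),(312,245),(228,262),(290,262)]:
    print(uv,depth(c,uv,s).round(4),c["img"][uv[1],uv[0]])
print(s["opening"],s["qpos"].round(3))
```

```text
(259, 184) [[ 0.4989 -0.3203  0.0077]] [ 36 110 221]
(259, 203) [[ 0.4987 -0.3196  0.0512]] [ 37 110 221]
(215, 190) [[ 0.4717 -0.3294  0.0237]] [ 36 110 221]
(303, 190) [[ 0.5262 -0.3108  0.0228]] [140 126 183]
(212, 205) [[ 0.4736 -0.3317  0.0455]] [ 39 130 242]
(306, 205) [[ 0.526  -0.3138  0.0448]] [ 87 226 255]
(259, 222) [[ 0.5012 -0.3267  0.0611]] [255 255 255]
(259, 245) [[ 0.5058 -0.3403  0.06  ]] [255 255 255]
(259, 262) [[ 0.5094 -0.3506  0.0596]] [255 255 255]
(218, 225) [[ 0.4806 -0.3419  0.0473]] [255 254 253]
(300, 225) [[ 0.5273 -0.3268  0.0449]] [255 255 255]
(225, 240) [[ 0.4864 -0.3368  0.0737]] [223 213 189]
(292, 240) [[ 0.519  -0.3263  0.072 ]] [183 171 161]
(205, 245) [[ 0.4777 -0.3395  0.0797]] [227 216 192]
(312, 245) [[ 0.5268 -0.3221  0.0805]] [249 244 229]
(228, 262) [[ 0.4907 -0.3422  0.0841]] [58 56 60]
(290, 262) [[ 0.5203 -0.3348  0.0794]] [109 102  98]
0.03000793446911307 [-7.210e-01  6.650e-01  1.484e+00 -1.000e-03  9.920e-01 -1.053e+00]
```

Run:
```python
from cell import *
from h import *
s=observe();
Rt=Ro.from_euler("xyz",s["tool_rot"]).as_matrix()
def ana(f,sp):
    c=np.load(f);vv,uu=np.mgrid[0:384:2,0:512:2];p=np.c_[uu.ravel(),vv.ravel()]
    P=depth(c,p,sp);R=Ro.from_euler("xyz",sp["tool_rot"]).as_matrix()
    L=(P-sp["tool_pos"])@R;k=(abs(L[:,0])<.02)&(abs(L[:,1])<.09)&(c["range_z"][p[:,1],p[:,0]]>0.02)
    L=L[k]
    for a in np.arange(-.085,.085,.01):
        q=L[(L[:,1]>=a)&(L[:,1]<a+.01)]
        if len(q):print("y %.3f n %d depth-z max %.4f min %.4f (world %.3f)"%(a,len(q),q[:,2].max(),q[:,2].min(),sp["tool_pos"][2]-q[:,2].max()))
ana("pics/w3.npz",s)
print()
ana("pics/w1.npz",dict(tool_pos=np.array([0.50046282,-0.34668069,0.21913601]),tool_rot=np.array([-3.14116889,-8.599e-4,1.98932795])))
```

```text
y -0.085 n 515 depth-z max 0.0210 min -0.1189 (world -0.001)
y -0.075 n 167 depth-z max 0.0215 min 0.0177 (world -0.002)
y -0.065 n 167 depth-z max 0.0210 min 0.0180 (world -0.001)
y -0.055 n 163 depth-z max 0.0209 min 0.0182 (world -0.001)
y -0.045 n 213 depth-z max 0.0213 min -0.1274 (world -0.002)
y -0.035 n 57 depth-z max 0.0209 min -0.1268 (world -0.001)
y -0.025 n 385 depth-z max -0.0231 min -0.1247 (world 0.043)
y -0.015 n 312 depth-z max -0.0014 min -0.0844 (world 0.021)
y -0.005 n 261 depth-z max 0.0008 min -0.0421 (world 0.019)
y 0.005 n 251 depth-z max -0.0010 min -0.0418 (world 0.021)
y 0.015 n 470 depth-z max -0.0275 min -0.1220 (world 0.047)
y 0.025 n 93 depth-z max 0.0213 min -0.0735 (world -0.002)
y 0.035 n 139 depth-z max 0.0209 min 0.0179 (world -0.001)
y 0.045 n 163 depth-z max 0.0217 min 0.0180 (world -0.002)
y 0.055 n 167 depth-z max 0.0211 min 0.0178 (world -0.001)
y 0.065 n 168 depth-z max 0.0217 min 0.0182 (world -0.002)
y 0.075 n 450 depth-z max 0.0211 min -0.1167 (world -0.001)

y -0.085 n 54 depth-z max 0.2212 min 0.2173 (world -0.002)
y -0.075 n 79 depth-z
[... 221 characters left out ...]

y -0.035 n 46 depth-z max 0.2209 min 0.1835 (world -0.002)
y -0.025 n 51 depth-z max 0.2200 min 0.1675 (world -0.001)
y -0.015 n 65 depth-z max 0.1700 min 0.1590 (world 0.049)
y -0.005 n 64 depth-z max 0.1642 min 0.1588 (world 0.055)
y 0.005 n 81 depth-z max 0.1633 min 0.1584 (world 0.056)
y 0.015 n 63 depth-z max 0.1690 min 0.1609 (world 0.050)
y 0.025 n 46 depth-z max 0.1840 min 0.1659 (world 0.035)
y 0.035 n 40 depth-z max 0.2205 min 0.1817 (world -0.001)
y 0.045 n 762 depth-z max 0.2202 min -0.1235 (world -0.001)
y 0.055 n 238 depth-z max 0.2211 min -0.0820 (world -0.002)
y 0.065 n 60 depth-z max 0.2204 min -0.0782 (world -0.001)
y 0.075 n 53 depth-z max 0.2205 min 0.2172 (world -0.001)
```

Run:
```python
from h import *
for f,tp,tr in (("pics/w1.npz",[0.50046282,-0.34668069,0.21913601],[-3.14116889,-8.599e-4,1.98932795]),("pics/w3.npz",[.5048,-.3421,.0197],[-3.142,.001,1.904])):
    sp=dict(tool_pos=np.array(tp),tool_rot=np.array(tr))
    c=np.load(f);vv,uu=np.mgrid[0:384,0:512];p=np.c_[uu.ravel(),vv.ravel()]
    P=depth(c,p,sp);R=Ro.from_euler("xyz",sp["tool_rot"]).as_matrix();L=(P-sp["tool_pos"])@R
    k=(c["range_z"].ravel()>.02)&(L[:,2]<(-.0415 if "w3" in f else .1))&(L[:,2]>-.12)&(abs(L[:,0])<.03);L=L[k];p=p[k]
    for lo in np.arange(-.12,.01,.01):
        q=L[(L[:,2]>=lo)&(L[:,2]<lo+.01)]
        if len(q):print(f,"z %.3f n%d"%(lo,len(q)),"y",[ (g[:,1].min().round(4),g[:,1].max().round(4),g[:,0].min().round(4),g[:,0].max().round(4)) for g in (q[q[:,1]<0],q[q[:,1]>0]) if len(g)])
```

```text
pics/w1.npz z -0.120 n3393 y [(np.float64(-0.0475), np.float64(-0.0001), np.float64(0.0037), np.float64(0.03)), (np.float64(0.0002), np.float64(0.0509), np.float64(0.007), np.float64(0.03))]
pics/w1.npz z -0.110 n1077 y [(np.float64(-0.0473), np.float64(-0.0455), np.float64(-0.0051), np.float64(0.0298)), (np.float64(0.049), np.float64(0.0509), np.float64(-0.0015), np.float64(0.03))]
pics/w1.npz z -0.100 n792 y [(np.float64(-0.0473), np.float64(-0.0457), np.float64(-0.0116), np.float64(0.0101)), (np.float64(0.0492), np.float64(0.0509), np.float64(-0.0098), np.float64(0.0098))]
pics/w1.npz z -0.090 n737 y [(np.float64(-0.0602), np.float64(-0.0435), np.float64(-0.0109), np.float64(0.012)), (np.float64(0.0473), np.float64(0.0638), np.float64(-0.0116), np.float64(0.0117))]
pics/w1.npz z -0.080 n1128 y [(np.float64(-0.0625), np.float64(-0.0434), np.float64(-0.0098), np.float64(0.012)), (np.float64(0.0472), np.float64(0.0666), np.float64(-0.0097), np.float64(0.0122))]
pics/w1.npz z -0.070 n1004 y [(np.float64(-0.0612), np.float64(-0.0435), np.float64(-0.0008), np.float64(0.0121)), (np.float
[... 1527 characters left out ...]
0.0102), np.float64(0.0121)), (np.float64(0.0169), np.float64(0.0262), np.float64(-0.0091), np.float64(0.0122))]
pics/w3.npz z -0.070 n529 y [(np.float64(-0.0248), np.float64(-0.0133), np.float64(-0.001), np.float64(0.0122)), (np.float64(0.0168), np.float64(0.0282), np.float64(-0.0015), np.float64(0.012))]
pics/w3.npz z -0.060 n618 y [(np.float64(-0.0298), np.float64(-0.0132), np.float64(-0.0072), np.float64(0.0122)), (np.float64(0.0169), np.float64(0.0334), np.float64(-0.0069), np.float64(0.0122))]
pics/w3.npz z -0.050 n487 y [(np.float64(-0.0284), np.float64(-0.0006), np.float64(-0.0082), np.float64(0.0229)), (np.float64(0.0005), np.float64(0.033), np.float64(-0.0086), np.float64(0.0232))]
```

The depth data show that the real fingertips are about 37 mm behind the reported TCP: the tips are at z≈0.057 on the reel's top slopes, and the reel has not moved. I open the fingers, go lower while watching the force, and grip again.

step_arm(plan=[[-1,0,0,0,0],[-1,0,0,0,0],[-1,0,0,0,0],[-1,0,0,0,0],[-1,0,0,0,0],[-1,0,0,0.012,0],[-1,0,0,0.024,0],[-1,0,0,0.026,0]])

```text
time: 4.12
tool_pos: [0.504, -0.341, -0.0091]
tool_rot: [-3.14, -0.002, 1.904]
contact_force: [-0.0, 0.6, -0.1]
opening: 0.0919
grip_force: 0.0
```

step_arm(plan=[[-1,0,0,0.004,0],[-1,0,0,0.008,0],[0.1,0,0,0.008,0],[1,0,0,0.008,0],[1,0,0,0.008,0],[1,0,0,0.008,0],[1,0,0,0.008,0]], grip_force=20)

```text
time: 5.0
tool_pos: [0.5049, -0.3418, -0.0152]
tool_rot: [3.142, 0.0, 1.904]
contact_force: [-0.3, -0.6, 1.6]
opening: 0.06
grip_force: 20.0
```

step_arm(plan=[[1,0,0,-0.05,0],[1,0,0,-0.1,0],[1,0.05,0.037,-0.16,0.1],[1,0.1,0.075,-0.17,0.25],[1,0.15,0.11,-0.17,0.42],[1,0.194,0.147,-0.17,0.42],[1,0.194,0.147,-0.17,0.42],[1,0.194,0.147,-0.17,0.42],[1,0.194,0.147,-0.17,0.42]])

```text
time: 6.12
tool_pos: [0.5799, -0.1118, 0.1543]
tool_rot: [-3.141, 0.001, 1.482]
contact_force: [-0.4, -0.5, -1.4]
opening: 0.0597
grip_force: 20.0
```

Run:
```python
from cell import *
from h import *
s=observe();c=read_camera("wrist");np.savez("pics/w4.npz",**c);np.savez("pics/s4.npz",**s)
print(s["tool_pos"],s["tool_rot"],s["opening"],s["grip_force"])
cv2.imwrite("pics/w4.png",c["img"][:,:,::-1])
```

```text
[ 0.57992495 -0.11175294  0.15432935] [-3.14096080e+00  5.16279273e-04  1.48249704e+00] 0.05966369227345602 19.998856373713352
```

View pics/w4.png

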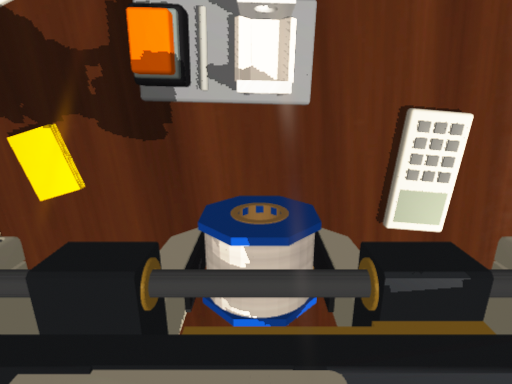

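Wrist view: the reel is firmly held at (260,255). The dispenser is at the top, with the key at (152,40), the bar at (203,45), the cradle at (265,50), the near cheek at (265,85) and the far cheek at (268,5). I move closer for a full view.

step_arm(plan=[[1,0.04,0.005,0,0],[1,0.055,0.005,0,0],[1,0.055,0.005,0,0],[1,0.055,0.005,0,0]])

```text
time: 6.68
tool_pos: [0.59, -0.0572, 0.1546]
tool_rot: [-3.142, 0.001, 1.483]
contact_force: [-0.4, 0.2, -2.0]
opening: 0.0595
grip_force: 20.0
```

Run:
```python
from cell import *
from h import *
s=observe();c=read_camera("wrist");np.savez("pics/w5.npz",**c);np.savez("pics/s5.npz",**s)
print(s["time"],s["tool_pos"],s["tool_rot"])
vv,uu=np.mgrid[0:235,60:400];p=np.c_[uu.ravel(),vv.ravel()];P=depth(c,p,s);z=P[:,2]
Rt=Ro.from_euler("xyz",s["tool_rot"]).as_matrix()
ok=c["range_z"][p[:,1],p[:,0]]>.15
# base plate
d=lambda lo,hi:P[ok&(z>lo)&(z<hi)&(P[:,1]>-.08)&(P[:,1]<.1)]
b=d(.009,.018);r=cv2.minAreaRect(b[:,:2].astype(np.float32));print("base",r,np.median(b[:,2]))
k=d(.055,.075)
lab=[];m=np.zeros(len(p),bool);m=(ok&(z>.055)&(z<.08)).reshape(235,340)
for q,ce,st in blobs(m,60):
    W=depth(c,q+[60,0],s);print("high",st[:5],W.mean(0).round(4),cv2.minAreaRect(W[:,:2].astype(np.float32)),np.median(W[:,2]).round(4))
H=hsv(c)
for q,ce,st in blobs(ORANGE(H),300):
    W=depth(c,q,s);W=W[W[:,2]>.055];print("key",st,cv2.minAreaRect(W[:,:2].astype(np.float32)),np.median(W,0).round(4))
# held reel: position in tool frame
L=(depth(c,np.c_[[259]*5,[235,250,258,300,310]],s)-s["tool_pos"])@Rt;print(L.round(4))
for q,ce,st in blobs(BLUE(H),200):
    W=(depth(c,q,s)-s["tool_pos"])@Rt;print("blue",st,W.min(0).round(4),W.max(0).round(4))
cv2.imwrite("pics/w5.png",c["img"][:,:,::-1])
```

```text
6.675 [ 0.58998145 -0.05718179  0.15458445] [-3.14155204e+00  6.11251155e-04  1.48293762e+00]
base ((0.5522295832633972, 0.00996050238609314), (0.39579078555107117, 0.17969773709774017), 0.013411165215075016) 0.013950205617926092
high [173  61  56  15 722] [0.6015 0.0482 0.0657] ((0.6015313863754272, 0.04848112538456917), (0.01020545419305563, 0.047764766961336136), 83.59392547607422) 0.0659
high [  69   77   44   59 2351] [0.4997 0.0255 0.0617] ((0.4984261095523834, 0.02487734705209732), (0.05174834281206131, 0.036798980087041855), 84.16891479492188) 0.0619
high [173 142  52  13 615] [ 0.5937 -0.0205  0.0655] ((0.5937591791152954, -0.02103250101208687), (0.01030521560460329, 0.047946225851774216), 83.37239837646484) 0.066
key [ 129   77   42   59 2158] ((0.5391635298728943, 0.019719325006008148), (0.05058065056800842, 0.1169322282075882), 82.8582763671875) [0.4988 0.0256 0.062 ]
[[ 0.0233  0.0014 -0.0732]
 [ 0.0164  0.0014 -0.074 ]
 [ 0.0124  0.0014 -0.0738]
 [-0.0095  0.0014 -0.0738]
 [-0.0146  0.0014 -0.0743]]
blue [ 198  196  123   50 3878] [ 0.0101 -0.0323 -0.1952] [ 0.0795  0.0335 -0.0162]
blue [ 203  297  115   30 1243] [-0.2183 -0.0731 -0.1952] [0.0795 0.0689 0.1561]
```

View pics/w5.png

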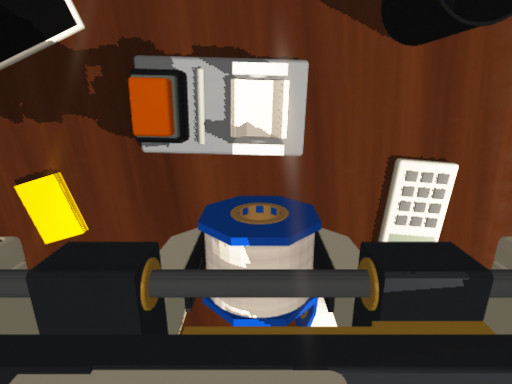

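Clear view of the dispenser: cheeks at (260,68) and (258,149), cradle between them at (258,107), key at (152,107), bar at (201,106). The cheek spacing (69.9 mm) and tops (66 mm) match the text. I now compute the reel's offset in the gripper.

Run:
```python
from h import *
s=dict(np.load("pics/s5.npz"));c=np.load("pics/w5.npz")
R=Ro.from_euler("xyz",s["tool_rot"]).as_matrix()
vv,uu=np.mgrid[190:330,190:330];p=np.c_[uu.ravel(),vv.ravel()];L=(depth(c,p,s)-s["tool_pos"])@R
k=(L[:,2]>-.0785)&(L[:,2]<-.071)&(abs(L[:,0])<.035)&(abs(L[:,1])<.02);T=L[k];print("top",len(T),cv2.minAreaRect(T[:,:2].astype(np.float32)),np.median(T,0))
k=(L[:,2]>-.079)&(L[:,2]<-.012)&(abs(L[:,0])<.03)&(L[:,0]>0.014)&(BLUE(hsv(c))[p[:,1],p[:,0]]);T=L[k];print("flange",len(T),np.percentile(T,[1,99],axis=0).round(4))
cr=np.array([.5976,.01375,.15458])
print("axis in tool",(cr-s["tool_pos"])@R)
```

```text
top 4012 ((0.00022025778889656067, 0.001280229538679123), (0.048126012086868286, 0.03435425087809563), 0.410684198141098) [ 0.00929096  0.00136254 -0.0738033 ]
flange 3960 [[ 0.0195 -0.0276 -0.076 ]
 [ 0.024   0.0304 -0.018 ]]
axis in tool [ 7.13266821e-02  1.36519749e-03 -3.92079569e-05]
```

step_arm(plan=[[1,0.04,0,0,0.024],[1,0.071,0,0,0.024],[1,0.071,0,0.05,0.024],[1,0.071,0,0.09,0.024],[1,0.071,0,0.115,0.024],[1,0.071,0,0.13,0.024],[1,0.071,0,0.14,0.024],[1,0.071,0,0.144,0.024],[1,0.071,0,0.145,0.024],[1,0.071,0,0.145,0.024]])

```text
time: 7.98
tool_pos: [0.5968, 0.0148, 0.0103]
tool_rot: [3.14, 0.0, 1.46]
contact_force: [-0.6, -0.1, -1.4]
opening: 0.0599
grip_force: 20.0
```

step_arm(plan=[[1,-0.001,0,0.002,0],[1,-0.001,0,0.004,0],[1,-0.001,0,0.005,0],[1,-0.001,0,0.006,0],[1,-0.001,0,0.0065,0],[1,-0.001,0,0.0065,0]])

```text
time: 8.72
tool_pos: [0.5962, 0.0138, 0.0031]
tool_rot: [-3.142, 0.0, 1.46]
contact_force: [0.1, 0.5, -0.4]
opening: 0.0598
grip_force: 20.0
```

step_arm(plan=[[1,0,0,0.0007,0],[1,0,0,0.0014,0],[1,0,0,0.0014,0]])

```text
time: 9.1
tool_pos: [0.5963, 0.0138, 0.0028]
tool_rot: [3.141, 0.0, 1.46]
contact_force: [-2.9, 0.2, 6.8]
opening: 0.0601
grip_force: 20.0
```

step_arm(plan=[[0.2,0,0,0,0],[-1,0,0,0,0],[-1,0,0,0,0],[-1,0,0,0,0],[-1,0,0,0,0],[-1,0,0,-0.02,0],[-1,0,0,-0.06,0],[-1,0,0,-0.12,0],[-1,0.05,-0.04,-0.16,0],[-1,0.1,-0.08,-0.2,0],[-1,0.15,-0.118,-0.2,-0.1],[-1,0.15,-0.118,-0.2,-0.2],[-1,0.15,-0.118,-0.2,-0.2]])

```text
time: 10.72
tool_pos: [0.4949, 0.1774, 0.2023]
tool_rot: [3.14, -0.0, 1.662]
contact_force: [0.2, -0.1, 0.5]
opening: 0.0917
grip_force: 0.0
```

Run:
```python
from cell import *
from h import *
s=observe();c=read_camera("wrist");np.savez("pics/w6.npz",**c);np.savez("pics/s6.npz",**s)
print(s["time"],s["tool_pos"],s["tool_rot"],s["contact_force"])
H=hsv(c)
for q,ce,st in blobs(RED(H),100):
    W=depth(c,q,s);T=W[(W[:,2]>.027)&(W[:,2]<.034)];print("red",st,np.median(W,0).round(4),W[:,2].max().round(4))
    if len(T)>50:
        print(" top",cv2.minAreaRect(T[:,:2].astype(np.float32)),T.mean(0).round(4))
vv,uu=np.mgrid[0:235,0:512];p=np.c_[uu.ravel(),vv.ravel()];P=depth(c,p,s)
k=(P[:,2]>.012)&(P[:,2]<.026)&(P[:,1]>.26)&(abs(P[:,0]-.48)<.05);Q=P[k]
l=cv2.fitLine(Q[:,:2].astype(np.float32),cv2.DIST_HUBER,0,.01,.01).ravel();print("rod",len(Q),l,np.degrees(np.arctan2(l[1],l[0])),Q[:,1].min(),Q[:,1].max(),np.percentile(Q[:,2],95))
cv2.imwrite("pics/w6.png",c["img"][:,:,::-1])
```

```text
10.725 [0.49492563 0.17735923 0.20230299] [ 3.14047273e+00 -1.22221436e-04  1.66241298e+00] [ 0.21779715 -0.13327181  0.50735962]
red [108  70  38  17 528] [0.3328 0.2669 0.0216] 0.3975
red [252  85  23  46 855] [0.4951 0.2488 0.0297] 0.3975
 top ((0.49557262659072876, 0.2484431266784668), (0.02164180763065815, 0.049558043479919434), 11.339167594909668) [0.4955 0.2489 0.0298]
red [341 179  18  31 465] [0.6165 0.1503 0.0212] 0.3975
rod 906 [ 0.1976093  -0.9802809   0.48165902  0.31853235] -78.602806 0.27340465718005236 0.36046107306018027 0.021733432861574517
```

View pics/w6.png

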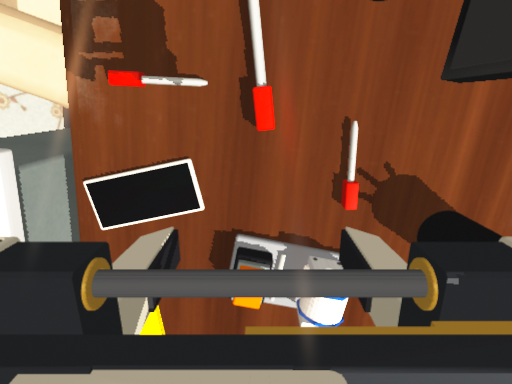

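The wrist view shows the big spindle: handle at (264,108), rod up to (255,0). The small copies are at (125,80) and (350,195). The loaded reel is at (322,305) between the cheeks. The handle top measures 21.6 x 49.6 mm at z = 30 mm, as it should.

step_arm(plan=[[-1,0.04,0.006,0.03,-0.107],[-1,0.07,0.006,0.08,-0.107],[-1,0.07,0.006,0.14,-0.107],[-1,0.07,0.006,0.19,-0.107],[-1,0.07,0.006,0.215,-0.107],[-1,0.07,0.006,0.225,-0.107],[-1,0.07,0.006,0.231,-0.107],[-1,0.07,0.006,0.231,-0.107],[0.4,0.07,0.006,0.231,-0.107],[1,0.07,0.006,0.231,-0.107],[1,0.07,0.006,0.231,-0.107],[1,0.07,0.006,0.231,-0.107],[1,0.07,0.006,0.231,-0.107],[1,0.07,0.006,0.231,-0.107],[1,0.07,0.006,0.231,-0.107]], grip_force=35)

```text
time: 12.65
tool_pos: [0.4953, 0.2462, -0.0294]
tool_rot: [-3.142, 0.0, 1.767]
contact_force: [0.1, -0.7, -0.4]
opening: 0.0265
grip_force: 0.0
```

step_arm(plan=[[1,0,0,0,0],[1,0,0,0,0],[1,0,0,0,0]])

```text
time: 13.02
tool_pos: [0.4953, 0.2462, -0.0293]
tool_rot: [-3.142, 0.0, 1.767]
contact_force: [-0.7, -0.5, 0.1]
opening: 0.0216
grip_force: 35.0
```

step_arm(plan=[[1,0,0,-0.05,0],[1,0,0,-0.11,0],[1,-0.04,0,-0.15,0.05],[1,-0.1,0,-0.15,0.1],[1,-0.16,0,-0.15,0.15],[1,-0.22,0,-0.15,0.2],[1,-0.28,0,-0.15,0.25],[1,-0.34,0,-0.15,0.307],[1,-0.4,0,-0.15,0.307],[1,-0.424,0,-0.15,0.307],[1,-0.424,0,-0.1,0.307],[1,-0.424,0,-0.07,0.307],[1,-0.424,0,-0.065,0.307],[1,-0.424,0,-0.065,0.307],[1,-0.424,0,-0.065,0.307]])

```text
time: 14.9
tool_pos: [0.579, -0.1698, 0.0374]
tool_rot: [3.139, 0.001, 1.46]
contact_force: [-0.1, 0.3, -1.0]
opening: 0.0217
grip_force: 35.0
```

Run:
```python
from cell import *
from h import *
s=observe();c=read_camera("wrist");np.savez("pics/w7.npz",**c);np.savez("pics/s7.npz",**s)
print(s["time"],s["tool_pos"],s["tool_rot"],s["opening"],s["contact_force"])
R=Ro.from_euler("xyz",s["tool_rot"]).as_matrix()
vv,uu=np.mgrid[0:384,0:512];p=np.c_[uu.ravel(),vv.ravel()];P=depth(c,p,s);L=(P-s["tool_pos"])@R
ok=c["range_z"].ravel()>.1
k=ok&(L[:,0]>.03)&(L[:,0]<.16)&(abs(L[:,1])<.02)&(P[:,2]>.066)&(P[:,2]<.11);Q=L[k]
for a in np.arange(.03,.15,.01):
    q=Q[(Q[:,0]>=a)&(Q[:,0]<a+.01)]
    if len(q)>5:print("rod x%.3f y %.4f..%.4f mid %.4f ztop %.4f"%(a,*np.percentile(q[:,1],[2,98]),np.percentile(q[:,1],[2,98]).mean(),s["tool_pos"][2]-np.percentile(q[:,2],5)))
print("tip x",Q[:,0].max() if len(Q) else None)
m=(ok&(P[:,2]>.062)&(P[:,2]<.07)&(P[:,1]>-.05)&(P[:,1]<.07)&(P[:,0]>.555)&(P[:,0]<.64)).reshape(384,512)
for q,ce,st in blobs(m,60):
    W=(depth(c,q,s)-s["tool_pos"])@R;print("cheek",st,cv2.minAreaRect(W[:,:2].astype(np.float32)))
cv2.imwrite("pics/w7.png",c["img"][:,:,::-1])
```

```text
14.9 [ 0.57899451 -0.1698099   0.03740316] [3.13877989e+00 8.99217504e-04 1.46027519e+00] 0.021747563141852472 [-0.12340964  0.33282532 -0.98667423]
rod x0.030 y -0.0043..0.0069 mid 0.0013 ztop 0.0883
rod x0.040 y -0.0042..0.0074 mid 0.0016 ztop 0.0882
rod x0.050 y -0.0041..0.0073 mid 0.0016 ztop 0.0883
rod x0.060 y -0.0045..0.0071 mid 0.0013 ztop 0.0882
rod x0.070 y -0.0044..0.0070 mid 0.0013 ztop 0.0884
rod x0.080 y -0.0042..0.0069 mid 0.0013 ztop 0.0883
rod x0.090 y -0.0046..0.0068 mid 0.0011 ztop 0.0884
rod x0.100 y -0.0045..0.0071 mid 0.0013 ztop 0.0883
rod x0.110 y -0.0044..0.0070 mid 0.0013 ztop 0.0885
rod x0.120 y -0.0048..0.0069 mid 0.0011 ztop 0.0858
tip x 0.1210979337377945
```

View pics/w7.png

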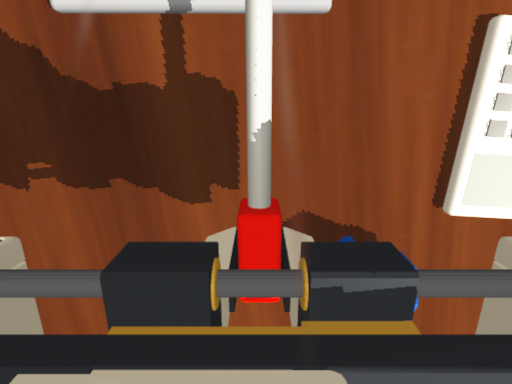

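Wrist view: the spindle is held straight, rod from (260,205) to (258,0), with the base plate's near edge at row 5. The rod is 3 mm off the hole axis in tool y and needs 34 mm down, with 117 mm of travel to home.

step_arm(plan=[[1,0,-0.003,0.02,0],[1,0,-0.003,0.034,0],[1,0,-0.003,0.0345,0],[1,0.01,-0.003,0.0345,0],[1,0.02,-0.003,0.0345,0],[1,0.03,-0.003,0.0345,0],[1,0.035,-0.003,0.0345,0],[1,0.035,-0.003,0.0345,0]])

```text
time: 15.95
tool_pos: [0.5789, -0.134, 0.0013]
tool_rot: [3.141, 0.0, 1.461]
contact_force: [0.2, 0.7, -0.4]
opening: 0.022
grip_force: 35.0
```

step_arm(plan=[[1,0.0,0.0005,-0.0015,0],[1,0.015,0.0005,-0.0015,0],[1,0.03,0.0005,-0.0015,0],[1,0.045,0.0005,-0.0015,0],[1,0.045,0.0005,-0.0015,0]])

```text
time: 16.58
tool_pos: [0.5843, -0.0882, 0.0027]
tool_rot: [-3.141, -0.0, 1.462]
contact_force: [0.2, -0.8, -1.1]
opening: 0.0218
grip_force: 35.0
```

step_arm(plan=[[1,0.01,0,0,0],[1,0.02,0,0,0],[1,0.03,0,0,0],[1,0.03,0,0,0]])

```text
time: 17.08
tool_pos: [0.5876, -0.0592, 0.0027]
tool_rot: [-3.142, 0.0, 1.461]
contact_force: [-0.3, -0.4, -1.9]
opening: 0.0219
grip_force: 35.0
```

step_arm(plan=[[1,0.003,0,0,0],[1,0.005,0,0,0],[1,0.007,0,0,0],[1,0.008,0,0,0],[1,0.008,0,0,0]])

```text
time: 17.7
tool_pos: [0.5883, -0.0535, 0.0027]
tool_rot: [-3.142, 0.002, 1.46]
contact_force: [-1.2, -5.8, -0.1]
opening: 0.0218
grip_force: 35.0
```

step_arm(plan=[[1,0.001,0,0,0],[1,0.002,0,0,0],[1,0.002,0,0.001,0],[1,0.002,0,0.002,0],[1,0.002,0,0.002,0]])

```text
time: 18.32
tool_pos: [0.5889, -0.0536, 0.0016]
tool_rot: [3.14, 0.004, 1.46]
contact_force: [-2.8, -14.1, 3.5]
opening: 0.0215
grip_force: 35.0
```

step_arm(plan=[[1,0,0,0,0],[0,0,0,0,0],[0,0,0,0,0],[-1,0,0,0,0],[-1,0,0,0,0],[-1,0,0,0,0],[-1,0,0,-0.03,0],[-1,0,0,-0.09,0],[-1,0,0,-0.15,0],[-1,-0.03,0,-0.15,0],[-1,-0.03,0,-0.15,0],[-1,-0.03,0,-0.15,0]])

```text
time: 19.82
tool_pos: [0.5849, -0.0795, 0.1501]
tool_rot: [-3.14, -0.001, 1.459]
contact_force: [-0.3, -0.1, 0.4]
opening: 0.0915
grip_force: 0.0
```

Run:
```python
from cell import *
from h import *
s=observe();c=read_camera("wrist");np.savez("pics/w8.npz",**c);np.savez("pics/s8.npz",**s)
print(s["time"],s["tool_pos"],s["tool_rot"],s["contact_force"])
cr=np.array([.5976,.01375,0]);D=Ro.from_euler("z",-.1105).as_matrix()
vv,uu=np.mgrid[0:384,0:512];p=np.c_[uu.ravel(),vv.ravel()];P=(depth(c,p,s)-cr)@D
ok=(c["range_z"].ravel()>.1);H=hsv(c)
r=ok&RED(H).ravel()&(abs(P[:,0])<.03)&(P[:,1]<-.03)&(P[:,1]>-.12)&(P[:,2]>.03)&(P[:,2]<.08);print("handle disp frame",np.percentile(P[r],[1,50,99],axis=0).round(4))
r=ok&(abs(P[:,1])<.025)&(abs(P[:,0])<.04)&(P[:,2]>.07)&(P[:,2]<.09);print("reel top",np.percentile(P[r],[1,50,99],axis=0).round(4))
r=ok&(P[:,1]>.041)&(P[:,1]<.09)&(abs(P[:,0])<.012)&(P[:,2]>.03)&(P[:,2]<.062);print("rod far",r.sum(),np.percentile(P[r],[1,50,99],axis=0).round(4) if r.any() else 0)
for q,ce,st in blobs(ORANGE(H),300):
    W=depth(c,q,s);W=W[(W[:,2]>.05)&(W[:,2]<.07)];print("key",st,W.mean(0).round(4),((W.mean(0)-cr)@D).round(4))
cv2.imwrite("pics/w8.png",c["img"][:,:,::-1])
```

```text
19.825 [ 0.58492054 -0.07946767  0.15007801] [-3.14025305e+00 -5.57612556e-04  1.45940882e+00] [-0.28273491 -0.0512831   0.41106166]
handle disp frame [[-0.0109 -0.0914  0.0535]
 [-0.0002 -0.066   0.0574]
 [ 0.0104 -0.0427  0.0601]]
reel top [[-0.0186 -0.0223  0.0703]
 [ 0.0006  0.0016  0.0758]
 [ 0.0194  0.0233  0.0791]]
rod far 330 [[-0.0045  0.042   0.052 ]
 [ 0.0006  0.0508  0.0563]
 [ 0.0067  0.0627  0.0587]]
key [ 124   52   45   62 2405] [0.4986 0.0257 0.0619] [-0.0997  0.0009  0.0619]
```

View pics/w8.png

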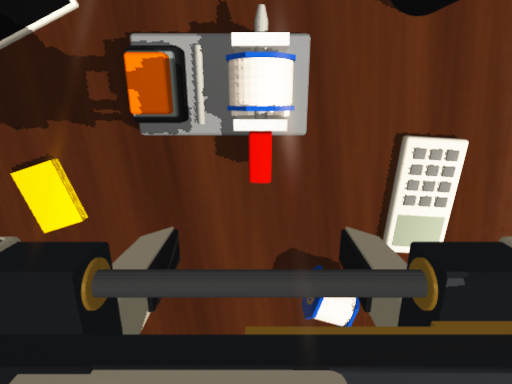

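The wrist view confirms the load. The reel is seated between the cheeks at (261,82), the red handle (260,158) is against the near cheek, and the rod tip shows past the far cheek at (262,15). The handle dropped a little on release, so I give its end a light push to be sure it is home.

step_arm(plan=[[1,-0.025,0,0,0],[1,-0.025,0,0.05,0],[1,-0.025,0,0.1,0],[1,-0.025,0,0.14,0],[1,-0.025,0,0.152,0],[1,-0.025,0,0.152,0],[1,-0.02,0,0.152,0],[1,-0.015,0,0.152,0],[1,-0.012,0,0.152,0],[1,-0.01,0,0.152,0],[1,-0.01,0,0.152,0]])

```text
time: 21.25
tool_pos: [0.5845, -0.0899, -0.0011]
tool_rot: [3.141, 0.0, 1.46]
contact_force: [1.5, 0.4, -0.3]
opening: 0.0003
grip_force: 0.1
```

step_arm(plan=[[1,0.001,0,0,0],[1,0.002,0,0,0],[1,0.003,0,0,0],[1,0.003,0,0,0]])

```text
time: 21.75
tool_pos: [0.5852, -0.0894, -0.0005]
tool_rot: [3.14, 0.003, 1.46]
contact_force: [-1.6, -9.6, 3.9]
opening: 0.0006
grip_force: 4.9
```

step_arm(plan=[[1,-0.02,0,0,0],[1,-0.02,0,-0.04,0],[1,-0.02,0,-0.1,0],[1,0.0,-0.04,-0.11,0],[1,0.04,-0.07,-0.11,0],[1,0.08,-0.1,-0.11,0],[1,0.101,-0.1,-0.11,0],[1,0.101,-0.1,-0.08,0],[1,0.101,-0.1,-0.05,0],[1,0.101,-0.1,-0.04,0],[1,0.101,-0.1,-0.04,0]])

```text
time: 23.12
tool_pos: [0.4961, 0.0242, 0.0384]
tool_rot: [-3.14, -0.0, 1.459]
contact_force: [0.3, 0.1, 0.1]
opening: 0.0006
grip_force: 0.0
```

step_arm(plan=[[1,0,0,0.01,0],[1,0,0,0.014,0],[1,0,0,0.016,0],[1,0,0,0.018,0],[1,0,0,0.018,0]])

```text
time: 23.75
tool_pos: [0.4966, 0.0244, 0.0209]
tool_rot: [3.141, 0.0, 1.46]
contact_force: [-0.5, -1.1, 2.5]
opening: 0.0004
grip_force: 1.6
```

step_arm(plan=[[1,0,0,0.002,0],[1,0,0,0.004,0],[1,0,0,0.0055,0],[1,0,0,0.0055,0]])

```text
time: 24.25
tool_pos: [0.4966, 0.0245, 0.0156]
tool_rot: [3.141, 0.0, 1.46]
contact_force: [-2.4, -0.5, 8.6]
opening: 0.0004
grip_force: 4.6
```

step_arm(plan=[[1,0,0,-0.0005,0],[1,0,0,-0.0005,0],[1,0,0,-0.0005,0],[1,0,0,-0.0005,0],[1,0,0,-0.0005,0],[1,0,0,-0.0005,0],[1,0,0,-0.0005,0],[1,0,0,-0.0005,0]])

```text
time: 25.25
tool_pos: [0.4967, 0.0245, 0.0162]
tool_rot: [3.141, 0.0, 1.46]
contact_force: [-3.3, -1.4, 10.1]
opening: 0.0005
grip_force: 4.5
```

step_arm(plan=[[1,0,0,0.003,0],[1,0,0,0.006,0],[1,0,0,0.009,0],[1,0,0,0.0105,0],[1,0,0,0.0105,0]])

```text
time: 25.88
tool_pos: [0.497, 0.0245, 0.0086]
tool_rot: [3.139, 0.0, 1.46]
contact_force: [-11.3, 0.3, 39.1]
opening: 0.0007
grip_force: 19.1
```

step_arm(plan=[[1,0,0,-0.006,0],[1,0,0,-0.014,0],[1,0,0,-0.025,0],[1,0,0,-0.06,0],[1,0,0,-0.12,0],[1,-0.06,0,-0.15,0],[1,-0.12,0,-0.15,0],[1,-0.12,0,-0.15,0],[1,-0.12,0,-0.15,0],[1,-0.12,0,-0.15,0]])

```text
time: 27.12
tool_pos: [0.483, -0.0933, 0.1548]
tool_rot: [-3.141, -0.001, 1.461]
contact_force: [-0.5, -0.7, 0.4]
opening: 0.0006
grip_force: 0.0
```

Run:
```python
from cell import *
from h import *
s=observe();c=read_camera("wrist")
print(s["time"],s["tool_pos"],s["contact_force"])
cr=np.array([.5976,.01375,0]);D=Ro.from_euler("z",-.1105).as_matrix()
vv,uu=np.mgrid[0:384,0:512];p=np.c_[uu.ravel(),vv.ravel()];P=(depth(c,p,s)-cr)@D
ok=(c["range_z"].ravel()>.1);H=hsv(c)
r=ok&RED(H).ravel()&(abs(P[:,0])<.03)&(P[:,1]<-.03)&(P[:,1]>-.12)&(P[:,2]>.03)&(P[:,2]<.08);print("handle",r.sum(),np.percentile(P[r],[1,50,99],axis=0).round(4))
r=ok&(abs(P[:,1])<.025)&(abs(P[:,0])<.04)&(P[:,2]>.07)&(P[:,2]<.09);print("reel top",np.percentile(P[r],[1,50,99],axis=0).round(4))
r=ok&ORANGE(H).ravel()&(P[:,2]>.03)&(P[:,2]<.075)&(abs(P[:,0]+.1)<.03);print("key",np.percentile(P[r],[5,50,95],axis=0).round(4))
```

```text
27.125 [ 0.48297567 -0.0932914   0.15478752] [-0.45077946 -0.66566303  0.37744677]
handle 1483 [[-0.012  -0.0911  0.0322]
 [-0.0043 -0.0652  0.0569]
 [ 0.009  -0.0425  0.0603]]
reel top [[-0.0194 -0.0222  0.0701]
 [-0.0023  0.0017  0.0758]
 [ 0.0188  0.0232  0.079 ]]
key [[-1.161e-01 -2.380e-02  6.030e-02]
 [-1.002e-01  1.000e-04  6.190e-02]
 [-8.460e-02  2.240e-02  6.320e-02]]
```

```bash
python3 -c "
from cell import *
print(hand_in())"
```

```text
the job is handed in; nothing more can be done
None
```

I handed the job in at about 27 s: the reel is in the cradle, the spindle's handle is home against the cheek, and the key was pressed in two stages and sprang back up. During the one-second pause the push read 10 N, so the key may have been up to about 1 mm past the halfway stop, and the final press peaked at 39 N.

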